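Sort the brass tube fittings by kind

TASK

Two brass tube fittings lie loose on the bench, a T-shaped tee and a straight union. Put each one inside the open sorting tray whose fixed sample, on the ledge behind the tray, is of the same kind, so that it lies down on the tray's floor.

Things in the scene. Friction and masses are not known exactly. Their poses are not given: they have to be found in the camera images.
- tee_center (a point): Centre (half-way up, 8 mm above the bench) of the loose brass tee, a T-shaped tube fitting lying flat, 33 x 56 x 16 mm (x, y, z). Its straight run lies along its own y (56 mm), its side branch points towards its own -x, z is up. Solid to the gripper as one convex block: grasp it through the centre with the fingers closing along its x, on the run's back and the branch's end, 33 mm apart. About 45 g.
- union_center (a point): Centre (half-way up, 8 mm above the bench) of the loose straight brass union, a tube fitting with three hexagons in a row and no side branch, lying flat, 18 x 56 x 16 mm (x, y, z); its length lies along its own y. Grasp it at the centre with the fingers closing along its x, 18 mm apart. About 45 g.
- tee_tray: Grey plastic open tray for tees, fixed to the bench: 130 x 170 mm outside (x, y), 30 mm high, walls and floor 4 mm thick, so 122 x 162 mm and 26 mm deep inside. Its origin is the centre of its underside, on the bench; z is up. Behind it, towards its own +x, is a solid ledge 48 mm deep (x = 65 to 113 mm) and 30 mm high, on which a larger brass tee is fixed as the sample (top at 50 mm; it cannot be removed). The tray itself starts empty.
- union_tray: The same grey tray with the same ledge, origin and axes as the tee tray, but the sample fixed on its ledge is a larger straight brass union (top at 50 mm). Either tray may be on the left or the right.
Things that resemble listed ones, but are neither listed nor needed, are in the scene too. What is meant by the part that bears tee_center is not green or turquoise, and is the smaller of those in its own colour.

How it is judged (in metres and radians):
At the end, for the whole second after the job is handed in: The loose tee's centre is inside the tee tray and the loose union's centre inside the union tray (within 56 mm of the tray's centre along its x and 72 mm along its y), each lying on the tray's floor, with its centre less than 25 mm above the bench (x of tee_center in the frame of tee_tray between -0.056 and 0.056 m and y of tee_center in the frame of tee_tray between -0.072 and 0.072 m and z of tee_center in the frame of tee_tray below 0.025 m and x of union_center in the frame of union_tray between -0.056 and 0.056 m and y of union_center in the frame of union_tray between -0.072 and 0.072 m and z of union_center in the frame of union_tray below 0.025 m); the robot touches nothing.
It also fails if it takes over 51 s, if anything falls off the work surface, if the arm or the gripper's body presses on something with over 40 N, if the wrist force passes 120 N, or if a joint passes its speed limit or range.

ROBOT

A 6-joint arm with a two-finger parallel gripper is mounted at the origin on a cart in front of the work surface, level with it; the furniture and walls round the work are solid. World frame = base frame: x ahead of the robot, y to its left, z up, the work surface at z = 0. Lengths are in mm, angles in rad, forces in N, time in s.
With the tool pointing down it reaches from about 350 to 725 mm from the base axis. Payload 4.3 kg.
Tool frame: the origin (TCP) lies at the very end of the fingers, on their centre line; the grasp point (between the pads) lies 19 mm behind it; z points along the fingers, y is the line along which they close (so a half turn about z gives the same grasp; the last joint's range is limited). The gripper opens to 85 mm and grips with 20 to 120 N. Pads are 22 mm wide; open, the fingers measure 114 mm over their backs; the gripper's body (76 mm by 85 mm) begins 54 mm behind the grasp point. The pads swing forward as they close: fully open they stand 13 mm farther back than shut.
Start: joints at [-1.34, 0.377, 0.081, 1.274, 0, 1.46], TCP at [192.201, -541.965, 231.329] pointing down, gripper open.
Joint ranges: [-2.72, 2.72], [-0.84, 1.66], [-1.02, 1.22], [-1.77, 2.12], [-1.37, 1.28], [-3.14, 3.14]. Speed limits (rad/s): [2.57, 2.57, 3.14, 3.14, 3.14, 3.14].

INTERFACE

Orientations are given as a rotation vector (axis times angle).
In Python, from rig import manip gives the robot as it stands.
- The arm moves only by the shell command python3 -m creep 'ROWS' [OPENING]. ROWS is JSON, a list of rows, each a list of 6 numbers: the shift along the tool's x, y, z in mm, then the turn, a rotation vector about the tool's x, y, z in degrees. A call has 1 to 8 rows; each row shifts and turns the commanded pose from where the row before left it, along the tool's axes as they then stand; what a row does not reach is not made up. A row lasts 1/12 s, in which the tool goes at most 41.7 mm and 7.16 degrees, less where a joint would pass 70% of its speed; a pose out of reach is approached as far as the arm can. A call with a gripper value outside its range is refused whole. OPENING is the opening in per cent of the stroke, from 0 (shut) to 100 (fully open), set as the call begins (- or left out, the last holds). The fingers move at their own pace and stop on an object; the grip force is fixed at half the most. Time passes only in rows, so rows that do not move let the fingers close. It gives the time, the measured TCP pose, the force, the opening and the grip force at its end, in the units of the state.
- manip.read_state(): the state, without advancing time (a new reading comes with each control period).
- manip.read_camera(name): name is "scene" or "top" or "wrist"; returns the picture (420x560x3 uint8, red, green, blue); there is no depth.
- manip.get_calibration(name): a dict with "mtx" (3x3 intrinsics, pixels), "dist" ([k1, k2, p1, p2, k3] as OpenCV has them; the pictures are not rectified), "origin" and "rotation" of the camera in the world; the wrist camera has in their place "hand_eye" (4x4, takes a point from camera to tool coordinates, whose origin is the TCP and whose axes are the flange's). Camera axes: x right, y down, z forward; pixel columns grow to the right and rows downward; lengths in mm; the calibration is good to about 2 mm. A picture is of the moment at which its call begins: read the wrist's pose just before it. get_calibration takes no time and is no camera call.
- manip.hand_in(): hands the job in; it is judged then, once.
Trained networks look in the newest picture that a camera, given by its name, has taken for a name from the list of things; names that differ only in an ending like _2 or _b are one class to them, and where a whole thing is asked for, a point or a joint stands for the part that bears it (a point fixed in the world has none). Each returns a list of dicts, best first, with "score" (0 to 1); they miss things now and then, are a little off and sometimes report something else, mostly with a low value. They report only what shows in the picture. A call takes as long as a camera call. They do not tell look-alikes from the thing itself.
- manip.silhouettes(target, camera): "region" (420x560 bool, what is visible of it) and "location" ([column, row] in pixels, amid what is visible of it).
The state is a dict: "time_s": time; "qpos": joint angles; "qvel": joint speeds; "joint_torque": joint torques, N m; "tcp_pos": TCP position; "eef_rot": TCP orientation; "ft_force": force on the tool from outside, world axes, zero at the start; "wrist_torque": the same for the moment, N m; "grip_width": finger opening in mm; "grip_force": force on a finger pad.
Only numpy, scipy, OpenCV 4.12 (cv2) and the standard library are available. Lean on these libraries where they do the work, as an engineer would, in place of code of your own. Each camera call takes 0.05 s, during which the arm holds its last target. There are 200 camera calls.

## Working session

There is one attempt and no reset: what is moved stays moved. The work goes in short steps, Python scripts to look and compute and a shell command to move; the robot and the scene stay as the last step left them, time stands still between calls to the robot, and variables do not carry over. Pictures are saved under pics/ and viewed, at most 10 in all, crops included, and the job is handed in when it is done.

```bash
mkdir -p pics; cat > h.py <<'E'
import numpy as np, cv2
from rig import manip
from scipy.spatial.transform import Rotation as R
def cam(n):
    c=manip.get_calibration(n); K=np.array(c["mtx"]);d=np.array(c["dist"])
    if "origin" in c: o=np.array(c["origin"]);Rm=np.array(c["rotation"])
    else:
        s=manip.read_state();T=np.array(c["hand_eye"]);Rt=R.from_rotvec(s["eef_rot"]).as_matrix()
        Rm=Rt@T[:3,:3];o=Rt@T[:3,3]+np.array(s["tcp_pos"])
    return K,d,o,Rm
def px2w(n,p,z,C=None):
    K,d,o,Rm=C or cam(n)
    u=cv2.undistortPoints(np.array(p,float).reshape(-1,1,2),K,d).reshape(-1,2)
    r=np.c_[u,np.ones(len(u))]@Rm.T
    return o+r*((z-o[2])/r[:,2])[:,None]
E
python3 - <<'E'
from h import *
im=manip.read_camera("top");cv2.imwrite("pics/top.png",im[...,::-1])
print(manip.get_calibration("top")["rotation"],manip.get_calibration("top")["origin"])
for n,z in [("tee_center",8),("union_center",8),("tee_tray",15),("union_tray",15)]:
    for r in manip.silhouettes(n,"top"):
        m=np.array(r["region"]);l=r["location"]
        (c,wh,a)=cv2.minAreaRect(np.argwhere(m)[:,::-1].astype(np.float32))
        print(n,round(r["score"],2),np.round(l),px2w("top",[l],z).round(),m.sum(),np.round(wh),im[m].mean(0).round())
print(manip.read_state()["eef_rot"],manip.read_state()["time_s"])
E
```

```text
[-2.20025405  2.15822294 -0.06415128] [ 437.61867539  -20.03828642 1036.80247103]Traceback (most recent call last):
  File "<stdin>", line 8, in <module>
  File "h.py", line 15, in px2w
    return o+r*((z-o[2])/r[:,2])[:,None]
                         ~^^^^^
IndexError: too many indices for array: array is 1-dimensional, but 2 were indexed
```

View pics/top.png

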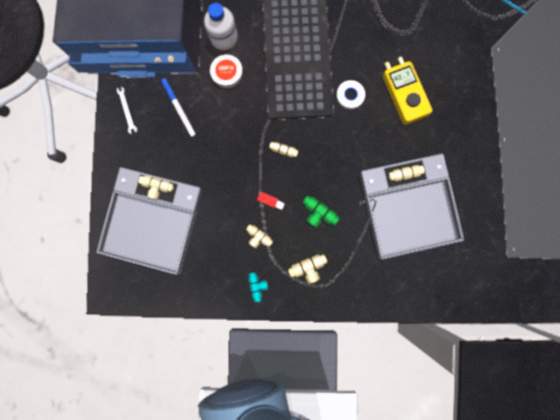

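The top picture shows the tee tray on the left, with its sample at (155,185), and the union tray on the right, with its sample at (406,172). The loose union is at (284,149). There are four tee candidates: small brass (259,237), large brass (308,267), green (320,210) and turquoise (257,287). The small brass one at (259,237) fits, because it is brass-coloured and the smaller of the two brass tees. I'll confirm that in a crop.

```bash
sed -i 's/Rm=np.array(c\["rotation"\])/Rm=np.array(c["rotation"],float);Rm=Rm if Rm.ndim==2 else R.from_rotvec(Rm).as_matrix()/' h.py
python3 - <<'E'
from h import *
im=manip.read_camera("top")
cv2.imwrite("pics/crop.png",cv2.resize(im[130:310,230:350],None,fx=3.3,fy=3.3,interpolation=cv2.INTER_CUBIC)[...,::-1])
for n,z in [("tee_center",8),("union_center",8),("tee_tray",15),("union_tray",15)]:
    for r in manip.silhouettes(n,"top"):
        m=np.array(r["region"]);l=r["location"]
        w=px2w("top",np.argwhere(m)[:,::-1],z)[:,:2]
        (c,wh,a)=cv2.minAreaRect(w.astype(np.float32))
        print(n,round(r["score"],2),np.round(l),px2w("top",[l],z).round(),m.sum(),"rect",np.round(c),np.round(wh),round(a,1),im[m].mean(0).round())
# tray inner corners
for q in ([121,168],[201,188],[97,250],[180,273],[360,168],[444,153],[382,258],[464,240]):
    print(q,px2w("top",[q],30).round())
s=manip.read_state();print(s["eef_rot"],s["time_s"],R.from_rotvec(s["eef_rot"]).as_matrix().round(2))
E
```

```text
tee_center 0.86 [309. 272.] [[391. -59.   8.]] 487 rect [395. -60.] [45. 77.] 22.3 [237. 228. 195.]
tee_center 0.75 [254. 287.] [[360.  50.   8.]] 244 rect [361.  41.] [54. 32.] 9.8 [  5. 193. 199.]
union_center 0.61 [282. 149.] [[639.   0.   8.]] 211 rect [638.  -3.] [56. 18.] 72.3 [222. 213. 186.]
tee_tray 0.8 [150. 222.] [[486. 262.  15.]] 7789 rect [489. 266.] [182. 183.] 76.5 [175. 174. 185.]
union_tray 0.92 [412. 204.] [[ 531. -265.   15.]] 7791 rect [ 529. -262.] [182. 179.] 13.4 [177. 176. 187.]
[121, 168] [[592. 323.  30.]]
[201, 188] [[554. 158.  30.]]
[97, 250] [[426. 365.  30.]]
[180, 273] [[385. 195.  30.]]
[360, 168] [[ 600. -156.   30.]]
[444, 153] [[ 634. -326.   30.]]
[382, 258] [[ 423. -201.   30.]]
[464, 240] [[ 460. -366.   30.]]
[-3.09562771e+00 -5.32600560e-01  7.82409765e-05] 0.35 [[ 0.94  0.33 -0.  ]
 [ 0.33 -0.94  0.  ]
 [ 0.   -0.   -1.  ]]
```

View pics/crop.png

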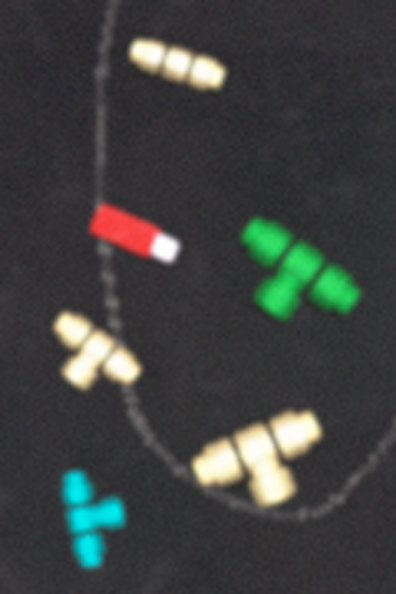

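The crop confirms it: the small brass tee at (259,237) is clearly smaller than the brass tee at (308,267). The network missed the small tee, so I'll segment it by colour.

```bash
cat > seg.py <<'E'
from h import *
def brass(im):
    a=im.astype(int); m=((a[...,0]>130)&(a[...,1]>110)&(a[...,0]-a[...,2]>8)&(a[...,0]-a[...,1]<60)).astype(np.uint8)
    return cv2.connectedComponentsWithStats(m)
def pose(n,mask,C=None,z=8,tee=False):
    w=px2w(n,np.argwhere(mask)[:,::-1],z,C)[:,:2]
    c,wh,a=cv2.minAreaRect(w.astype(np.float32))
    if wh[0]<wh[1]: a+=90; wh=wh[::-1]
    return np.round(c,1),np.round(wh,1),round((a+90)%180-90,1),w.mean(0).round(1)  # angle of long axis
E
python3 - <<'E'
from seg import *
im=manip.read_camera("top");N,L,S,c=brass(im)
for i in range(1,N):
    if 100<S[i,4]<1500: print(c[i].round(),S[i,4],*pose("top",L==i))
q=[[248.2,227.6],[270.3,242.7],[251.8,244.5]];print(px2w("top",q,8).round())
K=manip.get_calibration("wrist");print(np.round(K["hand_eye"],2),np.round(K["mtx"]))
E
```

```text
[407.  91.] 1477 [ 773.3 -255.6] [135.3  65.3] 22.9 [ 767.6 -257.7]
[68. 73.] 171 [798.9 455.9] [53.8 25. ] 64.0 [799.  460.1]
[283. 149.] 234 [639.7  -3. ] [59.9 19.5] 72.4 [639.4  -3.5]
[407. 172.] 373 [ 596.1 -254.5] [74.7 24. ] -77.4 [ 596.3 -255.1]
[155. 185.] 486 [555.7 258.8] [75.6 44. ] 74.4 [560.5 257.9]
[258. 236.] 329 [457.5  47. ] [60.3 36. ] 52.5 [460.9  44.7]
[308. 268.] 576 [394.9 -60.2] [80.7 49.1] -65.0 [399.5 -57.1]
[ 29. 317.] 195 [286.5 522.2] [105.4  23.4] 53.4 [281.7 518.1]
[[478.  64.   8.]
 [449.  19.   8.]
 [444.  56.   8.]]
[[  -0.     -0.96   -0.29   75.09]
 [   1.     -0.      0.      0.91]
 [  -0.     -0.29    0.96 -143.37]
 [   0.      0.      0.      1.  ]] [[344.   0. 279.]
 [  0. 344. 211.]
 [  0.   0.   1.]]
```

Union first. Hover above it and turn so the fingers close across it.

```bash
python3 -m creep '[[30,-18,4,0,0,0],[30,-18,4,0,0,0],[30,-18,4,0,0,0],[30,-18,4,0,0,0],[30,-18,4,0,0,0],[30,-18,4,0,0,0],[30,-18,4,0,0,0],[30,-18,4,0,0,0]]' 55
python3 -m creep '[[30,-18,4,0,0,0],[30,-18,4,0,0,0],[30,-18,4,0,0,0],[30,-18,4,0,0,0],[30,-18,4,0,0,0],[30,-18,4,0,0,0],[30,-18,4,0,0,0],[30,-18,4,0,0,0]]'
python3 -m creep '[[30,-18,4,0,0,0],[30,-18,4,0,0,0],[30,-18,4,0,0,0],[30,-18,4,0,0,0]]'
python3 -m creep '[[0,0,0,0,0,-6.6],[0,0,0,0,0,-6.6],[0,0,0,0,0,-6.6],[0,0,0,0,0,-6.6],[0,0,0,0,0,-6.6],[0,0,0,0,0,-6.6],[0,0,0,0,0,-6.6],[0,0,0,0,0,-6.8]]'
cat > look.py <<'E'
from seg import *
import sys
C=cam("wrist");im=manip.read_camera("wrist");cv2.imwrite("pics/%s.png"%sys.argv[1],im[...,::-1])
tx,ty=float(sys.argv[2]),float(sys.argv[3])
s=manip.read_state();M=R.from_rotvec(s["eef_rot"]).as_matrix();p=np.array(s["tcp_pos"])
print("tcp",p.round(1),M.round(3).tolist(),"t",s["time_s"],"w",s["grip_width"])
print("to target, tool axes:",(M.T@(np.array([tx,ty,p[2]])-p)).round(1))
N,L,S,c=brass(im)
for i in range(1,N):
    if S[i,4]>500:
        q=pose("wrist",L==i,C);d=M.T@(np.array([*q[0],p[2]])-p)
        print(c[i].round(),S[i,4],*q,"toolshift",d.round(1),"yaw x",np.degrees(np.arctan2(M[1,0],M[0,0])).round(1))
E
python3 look.py w1 640 -3
```

```text
time_s: 1.07
tcp_pos: [371.1, -324.6, 199.3]
eef_rot: [3.096, 0.532, 0.001]
ft_force: [0.0, 0.0, -0.1]
grip_width: 47.4
grip_force: 0.0
time_s: 1.73
tcp_pos: [549.3, -108.5, 167.3]
eef_rot: [3.096, 0.533, 0.001]
ft_force: [0.4, -0.9, 0.1]
grip_width: 46.9
grip_force: 0.0
time_s: 2.07
tcp_pos: [638.3, -0.6, 151.1]
eef_rot: [3.096, 0.533, 0.0]
ft_force: [0.4, -0.6, 0.2]
grip_width: 47.2
grip_force: 0.0
time_s: 2.73
tcp_pos: [637.4, -2.1, 151.2]
eef_rot: [2.528, 1.866, -0.0]
ft_force: [0.0, -0.3, -0.7]
grip_width: 46.7
grip_force: 0.0
tcp [637.3  -2.1 151.2] [[0.291, 0.957, -0.0], [0.957, -0.291, -0.0], [-0.0, -0.0, -1.0]] t 2.7833 w 46.91910851914082
to target, tool axes: [-0.1  2.8 -0. ]
[281. 191.] 1030 [639.7  -2.8] [59.4 19. ] 72.8 [640.9   0.9] toolshift [ 0.   2.4 -0. ] yaw x 73.1
[ 67. 200.] 1525 [455.8  47.7] [62.2 37.7] 55.5 [461.9  47.5] toolshift [  -5.2 -188.2    0. ] yaw x 73.1
[ 43. 298.] 561 [391.9 -32. ] [33.7 26.6] 23.1 [394.9 -31.9] toolshift [-100.1 -226.1    0. ] yaw x 73.1
[ 57. 322.] 743 [390.  -61.8] [61.4 24.9] 25.8 [394.4 -59.8] toolshift [-129.1 -219.2    0. ] yaw x 73.1
[514. 353.] 928 [ 822.3 -230.8] [85.4 27.9] -57.2 [ 815.4 -228.5] toolshift [-164.9  243.5    0. ] yaw x 73.1
[418. 405.] 576 [ 710.3 -265.8] [57.2 18.6] -70.5 [ 711.2 -264.6] toolshift [-231.   146.6    0. ] yaw x 73.1
```

View pics/w1.png

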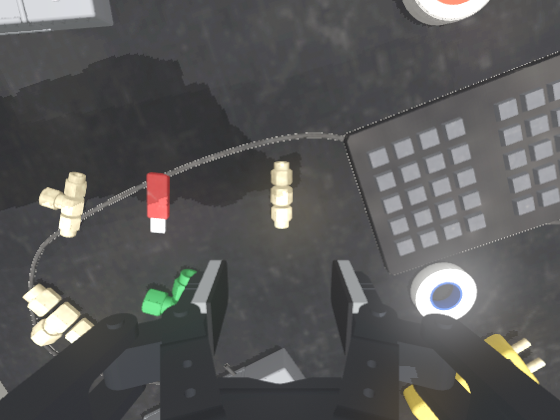

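The wrist view shows the union upright at (281,191), centred between the fingers, with the keyboard clear to its right. Descend and grip.

```bash
python3 -m creep '[[0,2.5,30,0,0,0],[0,0,30,0,0,0],[0,0,30,0,0,0],[0,0,25,0,0,0],[0,0,15,0,0,0],[0,0,10,0,0,0],[0,0,6,0,0,0],[0,0,3,0,0,0]]'
python3 -m creep '[[0,0,0,0,0,0],[0,0,0,0,0,0],[0,0,0,0,0,0],[0,0,0,0,0,0],[0,0,0,0,0,0],[0,0,0,0,0,0]]' 0
python3 -m creep '[[0,0,-5,0,0,0],[0,0,-15,0,0,0],[0,0,-25,0,0,0],[0,0,-25,0,0,0],[0,0,-25,0,0,0]]'
```

```text
time_s: 3.45
tcp_pos: [639.7, -2.9, 1.8]
eef_rot: [-2.534, -1.857, 0.001]
ft_force: [-0.4, -0.6, 0.3]
grip_width: 46.9
grip_force: 0.0
time_s: 3.95
tcp_pos: [641.0, -3.0, 3.8]
eef_rot: [2.532, 1.857, 0.003]
ft_force: [-0.3, -0.3, 5.8]
grip_width: 15.0
grip_force: 58.8
time_s: 4.37
tcp_pos: [639.0, -2.8, 98.0]
eef_rot: [-2.532, -1.858, 0.002]
ft_force: [0.8, -0.3, 0.7]
grip_width: 14.7
grip_force: 58.8
```

```bash
python3 -m creep '[[-20,-3,0,0,0,0],[-36.5,-6.5,0,0,0,0],[-40,-7.5,0,0,0,0],[-40,-7.5,0,0,0,0],[-40,-7,0,0,0,0],[-40,-7,0,0,0,0],[-40,-7,0,0,0,0],[-36,-6,0,0,0,0]]'
python3 -m creep '[[0,0,20,0,0,0],[0,0,25,0,0,0],[0,0,20,0,0,0],[0,0,12,0,0,0],[0,0,7,0,0,0],[0,0,4,0,0,0],[0,0,0,0,0,0]]'
```

```text
time_s: 5.03
tcp_pos: [501.2, -268.2, 97.5]
eef_rot: [2.534, 1.857, -0.001]
ft_force: [0.8, 0.2, -0.4]
grip_width: 14.7
grip_force: 58.8
time_s: 5.62
tcp_pos: [502.5, -266.1, 8.9]
eef_rot: [-2.532, -1.858, 0.001]
ft_force: [0.3, -0.5, -0.6]
grip_width: 15.3
grip_force: 58.8
```

```bash
python3 -m creep '[[0,0,0,0,0,0],[0,0,0,0,0,0],[0,0,0,0,0,0],[0,0,-5,0,0,0],[0,0,-25,0,0,0],[0,0,-35,0,0,0],[0,0,-40,0,0,0],[0,0,-35,0,0,0]]' 50
python3 -m creep '[[25,-12,0,0,0,0],[37,-17.5,0,0,0,0],[37.5,-17.5,0,0,0,0],[37.5,-17.5,0,0,0,0],[37.5,-18,0,0,0,0],[37.5,-18,0,0,0,0],[37.5,-18,0,0,0,0],[37,-17,0,0,0,0]]' 60
python3 -m creep '[[0,0,0,0,0,6],[0,0,0,0,0,6],[0,0,0,0,0,7],[0,0,0,0,0,0]]'
python3 look.py w2 457 47.5
```

```text
time_s: 6.28
tcp_pos: [502.8, -266.3, 152.1]
eef_rot: [2.532, 1.858, 0.0]
ft_force: [1.3, -0.8, 0.0]
grip_width: 42.5
grip_force: 0.0
time_s: 6.95
tcp_pos: [459.1, 49.4, 150.3]
eef_rot: [2.533, 1.857, 0.002]
ft_force: [0.9, -0.1, -0.7]
grip_width: 51.1
grip_force: 0.0
time_s: 7.28
tcp_pos: [459.8, 48.1, 150.1]
eef_rot: [2.805, 1.413, 0.002]
ft_force: [-0.2, -0.1, -0.5]
grip_width: 50.9
grip_force: 0.0
tcp [459.8  47.8 150. ] [[0.592, 0.806, 0.001], [0.806, -0.592, -0.0], [0.001, 0.001, -1.0]] t 7.3333 w 51.20977083154416
to target, tool axes: [-1.9 -2.1 -0. ]
[282. 198.] 1554 [457.8  46.7] [58.6 34.4] 53.4 [461.7  45. ] toolshift [-2. -1. -0.] yaw x 53.7
[294. 319.] 2396 [393.  -63.7] [83.7 53. ] -66.0 [399.5 -59.6] toolshift [-1.294e+02  1.220e+01 -1.000e-01] yaw x 53.7
```

View pics/w2.png

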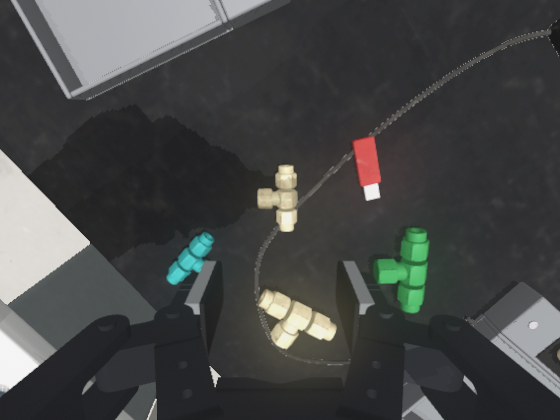

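The small brass tee is at (280,198) with its run upright, aligned with the fingers. It needs a shift of (-2,-1). Descend and grip.

```bash
python3 -m creep '[[-2,-1,30,0,0,0],[0,0,30,0,0,0],[0,0,30,0,0,0],[0,0,25,0,0,0],[0,0,15,0,0,0],[0,0,9,0,0,0],[0,0,5,0,0,0],[0,0,3,0,0,0]]'
python3 -m creep '[[0,0,0,0,0,0],[0,0,0,0,0,0],[0,0,0,0,0,0],[0,0,0,0,0,0],[0,0,0,0,0,0]]' 0
python3 -m creep '[[0,0,-5,0,0,0],[0,0,-15,0,0,0],[0,0,-25,0,0,0],[0,0,-25,0,0,0],[0,0,-25,0,0,0]]'
```

```text
time_s: 8.0
tcp_pos: [457.9, 46.3, 2.3]
eef_rot: [2.804, 1.416, 0.0]
ft_force: [-0.1, 0.2, 0.7]
grip_width: 51.4
grip_force: 0.0
time_s: 8.42
tcp_pos: [458.4, 46.5, 3.4]
eef_rot: [2.804, 1.415, 0.003]
ft_force: [-2.2, 0.1, 6.7]
grip_width: 30.6
grip_force: 60.0
time_s: 8.83
tcp_pos: [457.4, 46.5, 98.7]
eef_rot: [2.805, 1.415, -0.0]
ft_force: [0.6, 0.2, 0.5]
grip_width: 29.9
grip_force: 59.5
```

```bash
python3 -m creep '[[15,-10,0,0,0,0],[26,-17,0,0,0,0],[30,-20,0,0,0,0],[30,-20,0,0,0,0],[30,-20,0,0,0,0],[30,-19,0,0,0,0],[22,-14,0,0,0,0],[0,0,0,0,0,0]]'
python3 -m creep '[[0,0,20,0,0,0],[0,0,25,0,0,0],[0,0,20,0,0,0],[0,0,12,0,0,0],[0,0,7,0,0,0],[0,0,4,0,0,0],[0,0,1,0,0,0],[0,0,0,0,0,0]]'
python3 -m creep '[[0,0,0,0,0,0],[0,0,0,0,0,0],[0,0,0,0,0,0],[0,0,-5,0,0,0],[0,0,-25,0,0,0],[0,0,-35,0,0,0],[0,0,-40,0,0,0],[0,0,-35,0,0,0]]' 60
python3 -m creep '[[-35,20,0,0,0,0],[-35,20,0,0,0,0],[-35,20,0,0,0,0],[-35,20,0,0,0,0],[-35,20,0,0,0,0],[0,0,0,0,0,0]]'
python3 - <<'E'
from seg import *
im=manip.read_camera("top");cv2.imwrite("pics/end.png",im[...,::-1]);N,L,S,c=brass(im)
for i in range(1,N):
    if 100<S[i,4]<1500: print(c[i].round(),S[i,4],*pose("top",L==i,z=12))
E
```

```text
time_s: 9.5
tcp_pos: [470.7, 269.9, 98.0]
eef_rot: [-2.8, -1.422, -0.006]
ft_force: [0.3, 0.0, -1.0]
grip_width: 29.9
grip_force: 59.5
time_s: 10.17
tcp_pos: [470.4, 265.0, 8.9]
eef_rot: [2.805, 1.414, 0.001]
ft_force: [1.0, -0.8, 0.4]
grip_width: 30.4
grip_force: 59.5
time_s: 10.83
tcp_pos: [469.7, 265.0, 150.8]
eef_rot: [2.805, 1.415, 0.001]
ft_force: [1.3, 0.2, 0.9]
grip_width: 51.3
grip_force: 0.0
time_s: 11.33
tcp_pos: [445.4, 59.1, 148.9]
eef_rot: [2.808, 1.402, -0.002]
ft_force: [-0.2, -0.1, -0.6]
grip_width: 50.9
grip_force: 0.0
[407.  91.] 1466 [ 772.1 -254.8] [134.6  65. ] 22.8 [ 765.9 -256.8]
[69. 74.] 176 [796.  447.2] [67.6 25.5] 66.7 [796.3 455.6]
[407. 172.] 373 [ 595.5 -253.6] [74.4 23.9] -77.4 [ 595.7 -254.2]
[151. 180.] 172 [570.5 256.2] [71.7 19.2] 87.0 [571.4 265. ]
[413. 219.] 246 [ 502.3 -267.4] [59.6 19.9] 72.8 [ 502.1 -267.4]
[308. 268.] 573 [395.1 -60.2] [80.4 48.9] -64.5 [399.8 -56.9]
[ 32. 320.] 166 [276.7 513.7] [80.6 23.8] 66.1 [277.  509.2]
```

View pics/end.png

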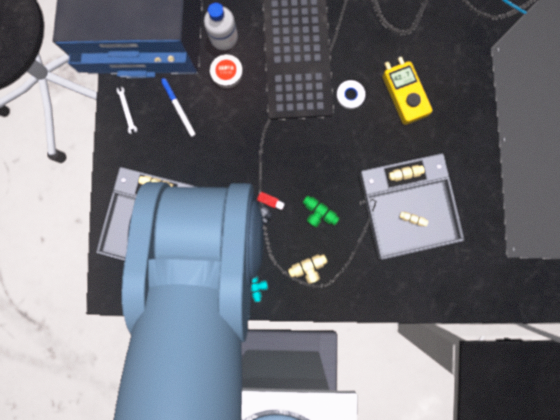

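The union lies in its tray at (413,219), and the small tee has left the bench. The arm hides the tee tray, so I'll move away and look again.

```bash
python3 -m creep '[[-30,25,0,0,0,0],[-30,25,0,0,0,0],[-30,25,0,0,0,0],[-25,25,0,0,0,0],[-25,25,0,0,0,0],[-20,20,0,0,0,0],[0,0,0,0,0,0],[0,0,0,0,0,0]]'
python3 - <<'E'
from seg import *
im=manip.read_camera("top");cv2.imwrite("pics/end2.png",im[...,::-1]);N,L,S,c=brass(im)
for i in range(1,N):
    if 100<S[i,4]<1500: print(c[i].round(),S[i,4],*pose("top",L==i,z=12))
E
```

```text
time_s: 12.05
tcp_pos: [468.7, -150.3, 148.6]
eef_rot: [2.806, 1.413, 0.001]
ft_force: [-0.2, 1.1, -0.4]
grip_width: 51.4
grip_force: 0.0
[408.  91.] 1473 [ 772.1 -254.7] [134.6  65.1] 23.0 [ 766.2 -256.9]
[67. 73.] 161 [799.5 458.3] [52.6 24.9] 64.0 [798.5 459.6]
[155. 185.] 485 [554.7 257.5] [75.4 43.9] 77.0 [559.9 256.8]
[150. 227.] 331 [470.6 265. ] [61.1 36.6] 54.4 [474.5 262.9]
[308. 268.] 518 [394.7 -60.2] [78.6 46.6] -65.7 [399.9 -58. ]
[ 31. 320.] 163 [276.8 513.3] [82.5 25.5] 67.8 [277.5 509.9]
```

View pics/end2.png

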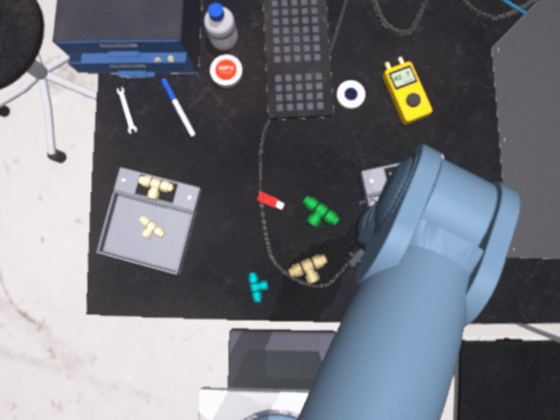

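The tee lies flat in the middle of the tee tray at (150,227), and the robot touches nothing. Handing in.

```bash
python3 -c "
from rig import manip
print(manip.hand_in())"
```

```text
the job is handed in; nothing more can be done
None
```

The job is handed in at about 12 s: the top camera showed the tee lying in the tee tray and the union in the union tray, both near the centre, with the arm clear of everything.

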